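# Hand over the sweet dish, tab first

### The arm

A 6-joint arm with a two-finger parallel gripper is mounted at the origin on the work surface. World frame = base frame: x ahead of the robot, y to its left, z up, the work surface at z = 0. Lengths are in m, angles in rad, forces in N, time in s.
With the tool pointing down it reaches from about 0.35 to 0.975 m from the base axis. Payload 4.9 kg.
Tool frame: the origin (TCP) lies on the centre line of the jaws, within the pads' length; the fingertips stand ctrl.tcp_to_tips ahead of it and the grasp point (between the pads) lies 3 mm ahead of it (ctrl.tcp_to_tips is the distance from the TCP to the fingertips, in m); z points along the fingers, y is the direction in which the jaws open and shut (so a half turn about z gives the same grasp; the last joint's range is limited). The gripper opens to 85 mm and grips with 20 to 120 N. Pads are 22 mm wide; open, the fingers measure 114 mm over their backs; the gripper's body (76 mm by 85 mm) begins 54 mm behind the grasp point. The pads swing forward as they close: fully open they stand 13 mm farther back than shut.
Start: joints at [-1.297, 0.053, 1.613, -0, 1.476, -0.119], TCP at [0.239, -0.577, 0.253] pointing down, gripper open.
Joint ranges: [-3.01, 3.01], [-1.01, 2.22], [0.06, 2.58], [-1.02, 4.17], [0.09, 2.62], [-3.14, 3.14]. Speed limits (rad/s): [2.57, 2.57, 3.14, 3.14, 3.14, 3.14].

### API

Orientations are given as a rotation vector (axis times angle).
In Python, from station import ctrl, vision gives the robot as it stands.
- The arm moves only by the tool jog_arm, never from a script. Its argument "deltas" is a list of rows, each a list of 7 numbers: the turn, a rotation vector about the tool's x, y, z in rad, then the shift along the tool's x, y, z in cm, then the opening, from 0 (shut) to 1 (fully open). A call has 1 to 12 rows; each row shifts and turns the commanded pose from where the row before left it, along the tool's axes as they then stand; what a row does not reach is not made up. A row lasts 1/12 s, in which the tool goes at most 41.7 mm and 7.16 degrees, less where a joint would pass 70% of its speed; a pose out of reach is approached as far as the arm can. A call with a gripper value outside its range is refused whole. The fingers move at their own pace and stop on an object; "grip_force" is the grip in N (left out, the last holds). Time passes only in rows, so rows that do not move let the fingers close. It gives the time, the measured TCP pose, the force and the opening at its end, in the units of the state.
- ctrl.get_obs(): the state, without advancing time (a new reading comes with each control period).
- vision.get_image(name): name is "side" or "top" or "wrist"; returns (picture, depth): 400x640x3 uint8, red, green, blue; 400x640 float32, m along the optical axis (not along the pixel's ray), 0 where there is no reading.
- vision.calibration(name): a dict with "fx", "fy", "cx", "cy" (pixels), "rvec" (rotation vector, rad) and "tvec" (3), from world to camera coordinates, as OpenCV has them; the wrist camera has in their place "hand_eye" (4x4, takes a point from camera to tool coordinates, whose origin is the TCP and whose axes are the flange's). Camera axes: x right, y down, z forward; pixel columns grow to the right and rows downward; lengths in m; the calibration is good to about 2 mm. A picture is of the moment at which its call begins: read the wrist's pose just before it. calibration takes no time and is no camera call.
- ctrl.finish_job(): hands the job in, once; it reports no verdict.
The state is a dict: "t": time; "q": joint angles; "dq": joint speeds; "effort": joint torques, N m; "tool_pos": TCP position; "tool_rot": TCP orientation; "contact_force": force on the tool from outside, world axes, zero at the start; "wrist_torque": the same for the moment, N m; "opening": finger opening in m.
Only numpy, scipy, OpenCV 4.12 (cv2) and the standard library are available. Lean on these libraries where they do the work, as an engineer would, in place of code of your own. Each camera call takes 0.05 s, during which the arm holds its last target. There are 200 camera calls.

### The job

Pick up the green dish with the red sweet ball in it by its wooden bridge handle, with a light grip, and turn it a quarter turn so that its blue tab points the same way as the blue bar on the cork mat, towards the customer. Finish while still holding it steady and level, centred about 10 cm above the mat, for the customer to take: never tip it, keep the loose ball in the middle of the dish all the way without touching it, and leave everything else on the counter where it is.

Things in the scene. Friction and masses are not known exactly. Their poses are not given: they have to be found in the camera images.
- dish: loose green round plastic dish, 144 mm across the rim, 27 mm high, about 0.2 kg. Floor: a 13 degree cone down to a 20 mm flat spot in the middle, 5 mm thick. Origin: centre of the underside, z up. A blue tab sticks out 31 mm at its +x, which at the start points roughly to the robot's left (+y). More than 120 N of finger force in all (60 N a finger) cracks it; 20 to 30 N of grip holds it
- dish_grip (a point): middle of the dish's light wood bridge handle, 110 mm above the dish's underside, straight above its middle. The bar runs along the dish's y, 152 mm long, 14 mm thick (along x), 24 mm tall, on a thin post at each rim; 98 mm free below it. Pinch it here from above, fingers closing along the dish's x
- dish_middle (a point): where the ball's centre lies when it is in the middle: on the dish's axis, 20 mm above its underside
- dish_tab (a point): on top of the blue tab (34 x 36 x 6 mm), 95 mm from the dish's axis along its +x, 26 mm above its underside
- ball: red ball sweet, 30 mm diameter, about 22 g, lying loose in the dish and free to roll; its origin turns with it, so use point ball_center
- ball_center (a point): centre of the red ball
- mat: fixed round cork mat on the counter, 130 mm across, 3 mm thick, with a blue bar near the edge on its +x side (the customer's side, roughly away from the robot). Origin: centre of the underside, on the counter; axes as for the dish
- mat_middle (a point): centre of the mat's top face, 3 mm above the counter
- bowl: empty white ceramic bowl, 110 mm across, 45 mm high, loose; bystander. It and the dish swap sides of the counter from one start to another. Origin: centre of the underside
- spoon: spoon lying flat on the counter between the robot and the mat, about 20 mm high; bystander. Origin: underside of its handle part
- pot_a: dessert pot with orange lid, 76 mm across, 65 mm high, loose; bystander. Origin: centre of the underside
- pot_b: dessert pot with yellow lid, 76 mm across, 65 mm high, loose; bystander. Origin: centre of the underside
- mug: blue mug, 76 mm across, 85 mm high, loose; bystander. Origin: centre of the underside
- reader: black card reader lying flat, 150 x 75 x 25 mm, loose; bystander. Origin: centre of the underside
There are look-alikes about, which are no part of the job. Of the things that look like the dish, the largest one is meant.

How it is judged:
On the way:
1. the dish is lifted clear of the counter with the ball in its middle (height (world z) of dish above 0.03 m and distance between ball_center and dish_middle below 0.025 m), for 0.2 s.
At the end, for the whole second after the job is handed in: the fingers still hold the dish, at rest (below 30 mm/s), its underside 60 to 150 mm above the counter, its middle within 30 mm of straight above the mat's, its tab pointing the way of the mat's blue bar within 0.15 rad, tilted less than 0.08 rad, the ball's centre within 18 mm of the dish's middle (horizontal distance between dish_middle and mat_middle below 0.03 m and height (world z) of dish between 0.06 and 0.15 m and angle between the x axis of dish and the x axis of mat, either way round below 0.15 rad and x of dish_tab in the frame of mat above 0.05 m and angle between dish's own z axis and vertical below 0.08 rad and distance between ball_center and dish_middle below 0.018 m and linear speed of dish below 0.03 m/s and contact force between the fingers and dish above 2 N); the arm keeps its last pose, push and grip.
It fails at once if the handle is squeezed hard (total finger load over 120 N) (contact force between the fingers and dish above 120 N).
It fails at once if the dish is tipped by more than 0.2 rad (angle between dish's own z axis and vertical above 0.2 rad).
It fails at once if the ball strays more than 35 mm from the middle of the dish (distance between ball_center and dish_middle above 0.035 m).
It fails at once if the robot touches the ball (contact force between any of the fingers, the arm and ball above 0.3 N).
It fails at once if a bystander is moved by more than 20 mm (distance of any of bowl, spoon, pot_a, pot_b, mug, reader from where it was at the start of the episode above 0.02 m).
It also fails if it takes over 51 s, if anything falls off the work surface, if the arm or the gripper's body presses on something with over 40 N, if the wrist force passes 120 N, or if a joint passes its speed limit or range.

## Working session

There is one attempt and no reset: what is moved stays moved. The work goes in short steps, Python scripts to look and compute and a tool call to move; the robot and the scene stay as the last step left them, time stands still between calls to the robot, and variables do not carry over. Pictures are saved under pics/ and viewed, about 8 in all and at most 12, crops included, and the job is handed in when it is done.

Besides the shell and the picture viewer there is one more tool, called as name(argument=value, ...), one argument or row to a line, values as JSON. jog_arm: Moves the arm, as the interface text tells. Its arguments: {"type":"object","properties":{"deltas":{"type":"array"},"grip_force":{"type":"number"}},"required":["deltas"]}

```bash
mkdir -p pics
cat > h.py <<'E'
import numpy as np, cv2
from station import ctrl, vision
def pts(name, d):
    c=vision.calibration(name); h,w=d.shape
    u,v=np.meshgrid(np.arange(w),np.arange(h))
    P=np.stack([(u-c['cx'])/c['fx']*d,(v-c['cy'])/c['fy']*d,d],-1)
    R=cv2.Rodrigues(np.array(c['rvec'],float))[0]
    return (P-np.array(c['tvec']).ravel())@R
E
python3 - <<'E'
from h import *
o=ctrl.get_obs(); print(o, ctrl.tcp_to_tips)
for n in('top','side'):
    p,d=vision.get_image(n); np.savez(f'{n}0.npz',p=p,d=d); cv2.imwrite(f'pics/{n}0.png',p[...,::-1])
    print(n,vision.calibration(n))
E
```

```text
{'t': 0.0, 'q': array([-1.29696822e+00,  5.33454360e-02,  1.61432599e+00, -4.76200274e-05,
        1.47599434e+00, -1.19011529e-01]), 'dq': array([ 7.22992538e-04,  3.72548450e-05,  9.51256628e-04,  1.06363667e-03,
        5.64641878e-04, -2.05916872e-04]), 'effort': array([-2.49384408e-03, -3.93686485e+01, -3.70178998e+01, -2.30088754e-04,
        7.09865824e-03,  1.56256554e-07]), 'tool_pos': array([ 0.23907963, -0.57682504,  0.25205095]), 'tool_rot': array([-3.07915977e+00, -6.12715218e-01,  3.25844569e-04]), 'contact_force': array([ 0.32811148,  0.27157357, -0.69137029]), 'wrist_torque': array([0.03306548, 0.04043037, 0.03112354]), 'opening': 0.08529298384924723} 0.022
top {'fx': 387.50111937072217, 'fy': 387.50111937072217, 'cx': 325.5949981256606, 'cy': 197.94532995699356, 'rvec': array([ 2.14231226, -2.09654594,  0.18680387]), 'tvec': array([-0.02961435,  0.53814799,  1.02182414])}
side {'fx': 492.10438542345594, 'fy': 492.10438542345594, 'cx': 321.01275052648475, 'cy': 197.5329432533276, 'rvec': array([ 2.1474689 , -0.31768154,  0.19083859]), 'tvec': array([-0.53542139,  0.13878123,  1.59636666])}
```

View pics/top0.png

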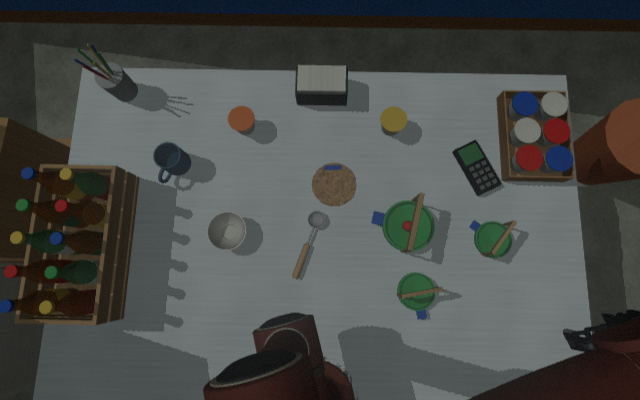

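View pics/side0.png

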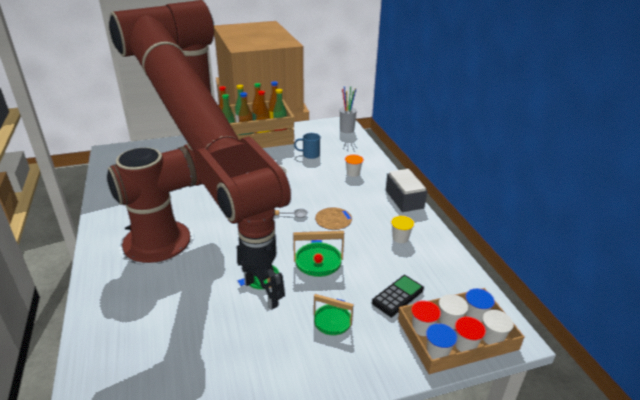

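```bash
cat > m.py <<'E'
from h import *
z=np.load('top0.npz'); p,d=z['p'],z['d']; W=pts('top',d)
hsv=cv2.cvtColor(p,cv2.COLOR_RGB2HSV).astype(int); H,S,V=hsv[...,0],hsv[...,1],hsv[...,2]
def box(u0,u1,v0,v1):
    m=np.zeros(H.shape,bool); m[v0:v1,u0:u1]=1; return m
c=vision.calibration('top'); R=cv2.Rodrigues(np.array(c['rvec']))[0]; C=-R.T@np.array(c['tvec']).ravel(); print('cam',C)
def ray(u,v,h):
    r=R.T@np.array([(u-c['cx'])/c['fx'],(v-c['cy'])/c['fy'],1]); return C+r*(h-C[2])/r[2]
def cen(m):
    v,u=np.nonzero(m); return u.mean(),v.mean()
g=(H>45)&(H<80)&(S>120)
n,l,s,ce=cv2.connectedComponentsWithStats(g.astype(np.uint8))
for i in range(1,n):
    if s[i,4]>150: print('green',s[i],ce[i])
B=box(365,450,185,260)
rim=g&B; hull=cv2.convexHull(np.argwhere(rim)[:,::-1].astype(np.float32))
e=cv2.fitEllipse(hull); print('rim ellipse',e, ray(*e[0],.027), 'diam',e[1][0]/387.5*(C[2]-.027))
blue=(H>100)&(H<130)&(S>150)
tab=blue&box(365,392,205,232); uv=cen(tab); tp=ray(*uv,.026); print('tab',uv,tp,np.median(W[tab],0),tab.sum())
ball=((H<6)|(H>174))&(S>150)&B; print('ball',cen(ball),ray(*cen(ball),.02),ball.sum())
hd=B&(W[...,2]>.105)&(W[...,2]<.14); q=W[hd]; r=cv2.minAreaRect((q[:,:2]*1000).astype(np.float32)); print('handle',hd.sum(),q.mean(0),r,np.percentile(q[:,2],[5,50,95]))
dd=np.linalg.svd(q[:,:2]-q[:,:2].mean(0))[2][0]; print('handle dir',np.degrees(np.arctan2(dd[1],dd[0])))
wood=B&(H>5)&(H<25)&(S>60)&(V>90)&~ball; print('wood',wood.sum(),cen(wood),ray(*cen(wood),.122))
M=box(305,362,155,212); mat=M&(((H>5)&(H<25)&(S>50))|blue)
e2=cv2.fitEllipse(cv2.convexHull(np.argwhere(mat)[:,::-1].astype(np.float32))); mc=ray(*e2[0],.003); print('mat',e2,mc)
bar=blue&M; bp=ray(*cen(bar),.003); v=bp-mc; print('bar',cen(bar),bp,'dir',np.degrees(np.arctan2(v[1],v[0])), np.hypot(*v[:2]))
r=np.argwhere(bar)[:,::-1].astype(np.float32); vx=cv2.minAreaRect(r); print(vx)
a=ray(*e[0],.027); v=tp-a; print('tabdir',np.degrees(np.arctan2(v[1],v[0])),np.hypot(*v[:2]))
cv2.imwrite('pics/crop.png',cv2.resize(p[180:320,360:530,::-1],None,fx=4,fy=4,interpolation=cv2.INTER_CUBIC))
E
python3 m.py
```

```text
cam [ 0.34087058 -0.03073909  1.10338896]
green [415 211  16  36 297] [423.05387205 229.43434343]
green [478 223  27  28 265] [489.9509434  234.78490566]
green [ 44 266  17  13 157] [ 51.73248408 271.69426752]
rim ellipse ((407.8691101074219, 225.5079345703125), (48.410430908203125, 49.457096099853516), 155.62457275390625) [ 0.46968653 -0.24850502  0.027     ] diam 0.13447342791222827
tab (np.float64(378.38235294117646), np.float64(217.88235294117646)) [ 0.48948552 -0.16668969  0.026     ] [ 0.48954198 -0.16838329  0.02551415] 68
ball (np.float64(406.969696969697), np.float64(225.12121212121212)) [ 0.47155948 -0.24742302  0.02      ] 33
handle 385 [ 0.47025059 -0.24800258  0.11968216] ((471.3385925292969, -249.2254638671875), (14.922504425048828, 151.0924835205078), 77.19605255126953) [0.1094397  0.12076511 0.12398408]
handle dir 167.3084094721967
wood 247 (np.float64(415.8137651821862), np.float64(219.79757085020242)) [ 0.47335248 -0.24971447  0.122     ]
mat ((333.6192321777344, 184.11622619628906), (42.49427795410156, 43.833404541015625), 94.68787384033203) [ 0.5888955  -0.03983983  0.003     ]
bar (np.float64(334.0), np.float64(167.30769230769232)) [ 0.63940496 -0.04002175  0.003     ] dir -0.2063625483020614 0.05050978810813065
((334.0, 167.0), (12.0, 2.0), 0.0)
tabdir 76.39618000388892 0.08417688757575383
```

View pics/crop.png

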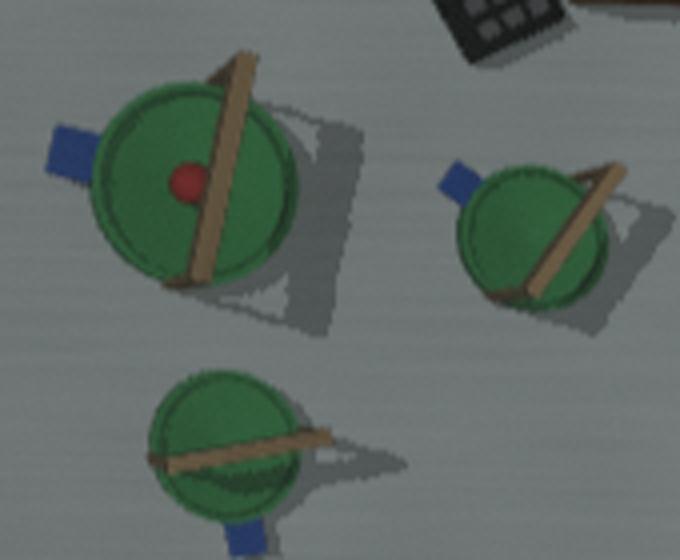

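Lookalikes: dish at (409,226) with the ball, dish at (490,235), dish at (418,291). The first is the largest and the only one holding the red ball, and its rim (~140 mm) and 151 mm bar match, so it is the one meant. Grip is at about (0.471, -0.249), with dish x at 77.3°. I'll move over it.

jog_arm(
  deltas=[
    [0,0,0,1.5,-0.95,0,1],
    [0,0,0,2.8,-1.8,0,1],
    [0,0,0,3.1,-1.95,0,1],
    [0,0,0,3.1,-1.95,0,1],
    [0,0,0,3.1,-1.95,0,1],
    [0,0,0,3.1,-1.95,0,1],
    [0,0,0,3.1,-1.95,0,1],
    [0,0,0,3.1,-1.95,0,1],
    [0,0,0,3.1,-1.95,0,1],
    [0,0,0,3.1,-1.95,0,1],
    [0,0,0,2.8,-1.8,0,1],
    [0,0,0,2.0,-1.3,0,1],
  ],
  grip_force=25,
)

```text
t: 1.1
tool_pos: [0.4713, -0.246, 0.253]
tool_rot: [-3.079, -0.616, -0.001]
contact_force: [0.4, 0.2, 0.9]
opening: 0.0854
```

jog_arm(
  deltas=[
    [0,0,-0.12,0,0,0,1],
    [0,0,-0.12,0,0,0,1],
    [0,0,-0.12,0,0,0,1],
    [0,0,-0.12,0,0,0,1],
    [0,0,-0.12,0,0,0,1],
    [0,0,-0.12,0,0,0,1],
    [0,0,-0.12,0,0,0,1],
    [0,0,-0.12,0,0,0,1],
    [0,0,-0.12,0,0,0,1],
    [0,0,-0.12,0,0,0,1],
    [0,0,-0.12,0,0,0,1],
    [0,0,-0.12,0,0,0,1],
  ],
)

```text
t: 2.1
tool_pos: [0.4701, -0.2484, 0.2528]
tool_rot: [-1.904, -2.498, -0.001]
contact_force: [0.0, -0.8, -0.0]
opening: 0.0854
```

jog_arm(
  deltas=[
    [0,0,-0.12,0,0,0,1],
    [0,0,-0.12,0,0,0,1],
    [0,0,-0.12,0,0,0,1],
    [0,0,-0.12,0,0,0,1],
    [0,0,-0.12,0,0,0,1],
    [0,0,-0.12,0,0,0,1],
    [0,0,-0.12,0,0,0,1],
    [0,0,-0.12,0,0,0,1],
    [0,0,-0.12,0,0,0,1],
    [0,0,0,0,0,0,1],
    [0,0,0,0,0,0,1],
  ],
)

```text
t: 3.02
tool_pos: [0.4702, -0.2487, 0.253]
tool_rot: [-0.363, -3.12, -0.001]
contact_force: [-0.3, 0.2, 0.5]
opening: 0.0855
```

```bash
cat >> h.py <<'E'
def wpts():
    o=ctrl.get_obs(); p,d=vision.get_image('wrist'); c=vision.calibration('wrist')
    X=np.array(c['hand_eye']); R=cv2.Rodrigues(np.array(o['tool_rot']))[0]
    h,w=d.shape; u,v=np.meshgrid(np.arange(w),np.arange(h))
    P=np.stack([(u-c['cx'])/c['fx']*d,(v-c['cy'])/c['fy']*d,d],-1)
    return p,d,(P@X[:3,:3].T+X[:3,3])@R.T+o['tool_pos'],o,R
E
python3 - <<'E'
from h import *
p,d,W,o,R=wpts(); print(o['tool_pos'],o['q'],'\n',R); np.savez('w1.npz',p=p,d=d,W=W)
cv2.imwrite('pics/w1.png',p[...,::-1])
print(vision.calibration('wrist'))
q=W[(d>0)&(W[...,2]>.108)&(W[...,2]<.14)&(np.hypot(W[...,0]-.47,W[...,1]+.249)<.1)]
print(len(q),q.mean(0),cv2.minAreaRect((q[:,:2]*1000).astype(np.float32)),np.percentile(q[:,2],[5,50,95]))
E
```

```text
[ 0.47015567 -0.24868687  0.25300149] [-6.26607043e-01 -1.71159404e-01  1.82784711e+00  2.23683416e-04
  1.48548418e+00 -1.96609420e+00] 
 [[-9.73362638e-01  2.29270713e-01 -3.38497489e-04]
 [ 2.29270524e-01  9.73362603e-01  5.20189404e-04]
 [ 4.48744993e-04  4.28725434e-04 -9.99999807e-01]]
{'fx': 278.3648465600318, 'fy': 278.3648465600318, 'cx': 319.9167577887516, 'cy': 198.69230152502635, 'hand_eye': array([[-9.62640851e-05, -9.54048686e-01, -2.99651623e-01,
         7.60332095e-02],
       [ 9.99999817e-01,  8.73618596e-05, -5.99401175e-04,
        -5.87388504e-04],
       [ 5.98036027e-04, -2.99651625e-01,  9.54048503e-01,
        -1.20378183e-01],
       [ 0.00000000e+00,  0.00000000e+00,  0.00000000e+00,
         1.00000000e+00]])}
2230 [ 0.46300768 -0.2512626   0.12156219] ((469.9714050292969, -252.9602508544922), (13.932282447814941, 150.99761962890625), 77.3408432006836) [0.12032962 0.12160565 0.12270939]
```

View pics/w1.png

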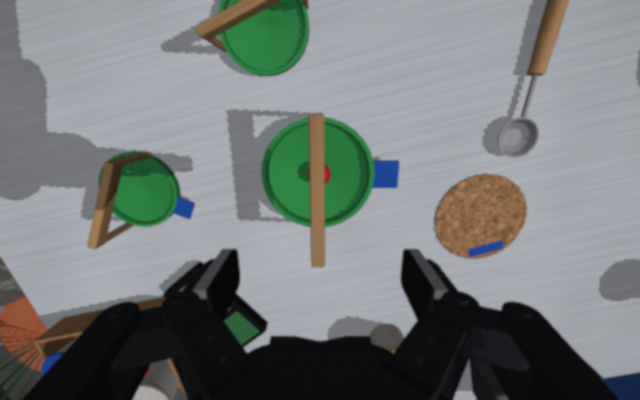

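Run:
```python
from h import *
z=np.load('w1.npz'); p,W=z['p'],z['W']; hsv=cv2.cvtColor(p,cv2.COLOR_RGB2HSV).astype(int); H,S,V=[hsv[...,i] for i in range(3)]
k=np.zeros(H.shape,bool); k[165:265,425:535]=1
bl=k&(H>100)&(H<130)&(S>150); ck=k&(((H>5)&(H<25)&(S>60))|bl)
P=W[ck][:,:2]*1000; (c,r)=cv2.minEnclosingCircle(cv2.convexHull(P.astype(np.float32))); print('mat',c,r,P.mean(0),np.median(W[ck][:,2]))
b=W[bl]; m=b.mean(0); v=m[:2]*1000-c; print('bar',m,np.degrees(np.arctan2(v[1],v[0])),cv2.minAreaRect((b[:,:2]*1000).astype(np.float32)))
t=np.zeros(H.shape,bool); t[150:200,365:405]=1; t&=(H>100)&(H<130)&(S>150); print('tab',W[t].mean(0))
```

```text
mat (514.1603393554688, -113.07553100585938) 167.52859497070312 [584.95687211 -43.49016609] 0.00252670062799501
bar [ 0.63893384 -0.03903619  0.00461803] 30.684468418595227 ((531.6535034179688, -136.8859405517578), (328.5372314453125, 41.408592224121094), 42.19929504394531)
tab [ 0.48866892 -0.16855329  0.02686159]
```

jog_arm(
  deltas=[
    [0,0,-0.01,0,-0.15,1.0,1],
    [0,0,0,0,-0.15,1.5,1],
    [0,0,0,0,0,1.5,1],
    [0,0,0,0,0,1.5,1],
    [0,0,0,0,0,1.0,1],
    [0,0,0,0,0,0.5,1],
    [0,0,0,0,0,0,1],
    [0,0,0,0,0,0,1],
  ],
)

```text
t: 3.73
tool_pos: [0.4697, -0.2524, 0.1834]
tool_rot: [0.343, 3.123, -0.0]
contact_force: [0.4, -0.1, 0.6]
opening: 0.0854
```

```bash
cat > g.py <<'E'
from h import *
p,d,W,o,R=wpts(); print(o['tool_pos'],R[:2,1]); cv2.imwrite('pics/w2.png',p[...,::-1])
hsv=cv2.cvtColor(p,cv2.COLOR_RGB2HSV)
m=(d>0)&(W[...,2]>.105)&(W[...,2]<.14)&(np.hypot(W[...,0]-.47,W[...,1]+.249)<.1)&(hsv[...,0]>5)&(hsv[...,0]<25)&(hsv[...,1]>60)
q=W[m]; T=(q-o['tool_pos'])@R; L=(T[:,:2]*1000)
print(len(q),'tool frame rect',cv2.minAreaRect(L.astype(np.float32)),np.percentile(L[:,1],[1,50,99]),np.percentile(L[:,0],[0,100]),np.median(q[:,2]))
n=L[abs(L[:,0])<40]; print('near',np.percentile(n[:,1],[1,50,99]))
E
python3 g.py
```

```text
[ 0.46971779 -0.25244233  0.18340377] [0.2173323  0.97609768]
3674 tool frame rect ((-0.5396194458007812, 0.004664421081542969), (149.90054321289062, 13.886656761169434), 0.09230750054121017) [-6.0978309   0.09004873  6.69151569] [-75.49401649  74.40799382] 0.12164919875998575
near [-6.44630397  0.0752649   6.78443202]
```

View pics/w2.png

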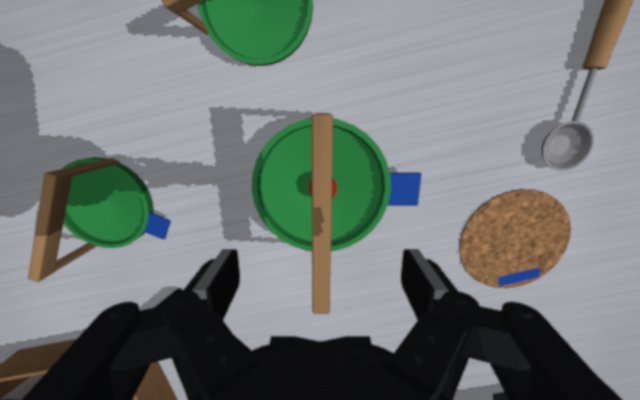

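Centred on the bar to within 0.5 mm. I'll descend and close.

jog_arm(
  deltas=[
    [0,0,0,0,0,0.8,1],
    [0,0,0,0,0,1.2,1],
    [0,0,0,0,0,1.3,1],
    [0,0,0,0,0,1.3,1],
    [0,0,0,0,0,1.1,1],
    [0,0,0,0,0,0.8,1],
    [0,0,0,0,0,0.5,1],
    [0,0,0,0,0,0,0.6],
    [0,0,0,0,0,0,0.35],
    [0,0,0,0,0,0,0.3],
    [0,0,0,0,0,0,0.25],
    [0,0,0,0,0,0,0.25],
  ],
  grip_force=25,
)

```text
t: 4.78
tool_pos: [0.4701, -0.2527, 0.1142]
tool_rot: [0.343, 3.121, -0.001]
contact_force: [-0.2, 0.0, -0.2]
opening: 0.0258
```

jog_arm(
  deltas=[
    [0,0,0,0,0,0,0.23],
    [0,0,0,0,0,0,0.21],
    [0,0,0,0,0,0,0.19],
    [0,0,0,0,0,0,0.18],
    [0,0,0,0,0,0,0.17],
    [0,0,0,0,0,0,0.16],
    [0,0,0,0,0,0,0.15],
    [0,0,0,0,0,0,0.14],
    [0,0,0,0,0,0,0.12],
    [0,0,0,0,0,0,0.05],
    [0,0,0,0,0,0,0],
    [0,0,0,0,0,0,0],
  ],
  grip_force=25,
)

```text
t: 5.78
tool_pos: [0.4697, -0.2523, 0.1134]
tool_rot: [0.343, 3.123, 0.0]
contact_force: [0.8, 1.7, 1.5]
opening: 0.0136
```

Run:
```python
from h import *
o=ctrl.get_obs(); print(o)
p,d=vision.get_image('side'); cv2.imwrite('pics/s2.png',cv2.resize(p[200:300,240:400,::-1],None,fx=4,fy=4))
```

```text
{'t': 5.7833, 'q': array([-6.32665265e-01, -3.58413373e-02,  1.94600089e+00,  2.33532263e-04,
        1.23150665e+00, -1.98475380e+00]), 'dq': array([-1.36666153e-03, -9.27800960e-05, -1.52550276e-03,  3.82693225e-04,
       -7.31112933e-04,  8.15010120e-04]), 'effort': array([-9.44795720e-01, -3.13369918e+01, -3.33273983e+01, -4.37174449e-01,
       -2.96031302e-01,  1.69624826e-03]), 'tool_pos': array([ 0.46968322, -0.25229601,  0.11335663]), 'tool_rot': array([3.42977415e-01, 3.12276793e+00, 3.57351174e-04]), 'contact_force': array([0.77977659, 1.70865525, 1.5308885 ]), 'wrist_torque': array([ 0.33690165, -0.03227845, -0.02537365]), 'opening': 0.01358957058366912}
```

View pics/s2.png

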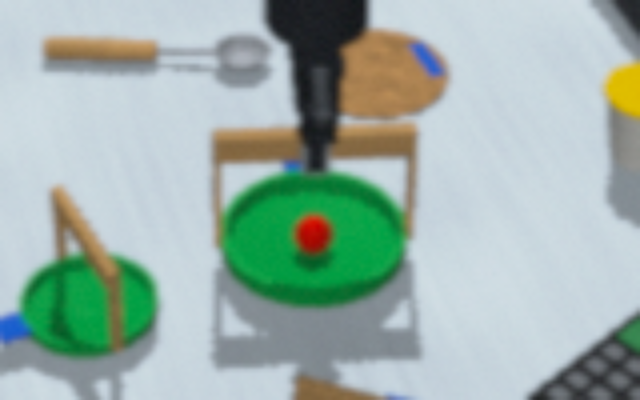

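The fingers are on the bar's middle and the ball (313,235 in the crop) is centred. I'll lift slowly.

jog_arm(
  deltas=[
    [0,0,0,0,0,-0.05,0],
    [0,0,0,0,0,-0.1,0],
    [0,0,0,0,0,-0.2,0],
    [0,0,0,0,0,-0.3,0],
    [0,0,0,0,0,-0.4,0],
    [0,0,0,0,0,-0.5,0],
    [0,0,0,0,0,-0.5,0],
    [0,0,0,0,0,-0.5,0],
    [0,0,0,0,0,-0.5,0],
    [0,0,0,0,0,-0.5,0],
    [0,0,0,0,0,-0.5,0],
    [0,0,0,0,0,-0.5,0],
  ],
)

```text
t: 6.83
tool_pos: [0.4697, -0.2524, 0.1594]
tool_rot: [0.343, 3.123, -0.0]
contact_force: [0.0, -0.8, -2.7]
opening: 0.0134
```

jog_arm(
  deltas=[
    [0,0,0,0,0,-0.5,0],
    [0,0,0,0,0,-0.5,0],
    [0,0,0,0,0,-0.5,0],
    [0,0,0,0,0,-0.5,0],
    [0,0,0,0,0,-0.5,0],
    [0,0,0,0,0,-0.5,0],
    [0,0,0,0,0,-0.5,0],
    [0,0,0,0,0,-0.5,0],
    [0,0,0,0,0,-0.5,0],
    [0,0,0,0,0,-0.4,0],
    [0,0,0,0,0,-0.3,0],
    [0,0,0,0,0,-0.2,0],
  ],
)

```text
t: 7.83
tool_pos: [0.4698, -0.2525, 0.2134]
tool_rot: [0.343, 3.122, -0.0]
contact_force: [-0.6, -0.8, -2.0]
opening: 0.0139
```

jog_arm(
  deltas=[
    [0,0,0,0,0,-0.1,0],
    [0,0,0,0,0,-0.05,0],
    [0,0,0,0,0,0,0],
    [0,0,0,0,0,0,0],
  ],
)

```text
t: 8.17
tool_pos: [0.4695, -0.2523, 0.214]
tool_rot: [-0.343, -3.122, -0.0]
contact_force: [0.3, 0.6, -2.4]
opening: 0.0138
```

Run:
```python
from h import *
o=ctrl.get_obs(); print(o['t'],o['tool_pos'],o['contact_force'],o['wrist_torque'],o['opening'])
p,d=vision.get_image('side'); cv2.imwrite('pics/s3.png',cv2.resize(p[130:300,220:420,::-1],None,fx=3.5,fy=3.5))
t,_=vision.get_image('top')
W=pts('top',_); hsv=cv2.cvtColor(t,cv2.COLOR_RGB2HSV).astype(int); H,S=hsv[...,0],hsv[...,1]
k=np.zeros(H.shape,bool); k[155:212,305:362]=1; bl=k&(H>100)&(H<130)&(S>110); print('bar px',bl.sum(),W[bl].mean(0),cv2.minAreaRect((W[bl][:,:2]*1000).astype(np.float32)))
```

```text
8.1667 [ 0.46950979 -0.25230684  0.21398436] [ 0.32294347  0.57085928 -2.42569975] [ 0.00743875  0.03561404 -0.04234954] 0.013754920917587059
bar px 54 [ 0.63952848 -0.03399327  0.00305544] ((638.9046020507812, -35.646331787109375), (10.432852745056152, 44.06975173950195), 1.3660972118377686)
```

View pics/s3.png

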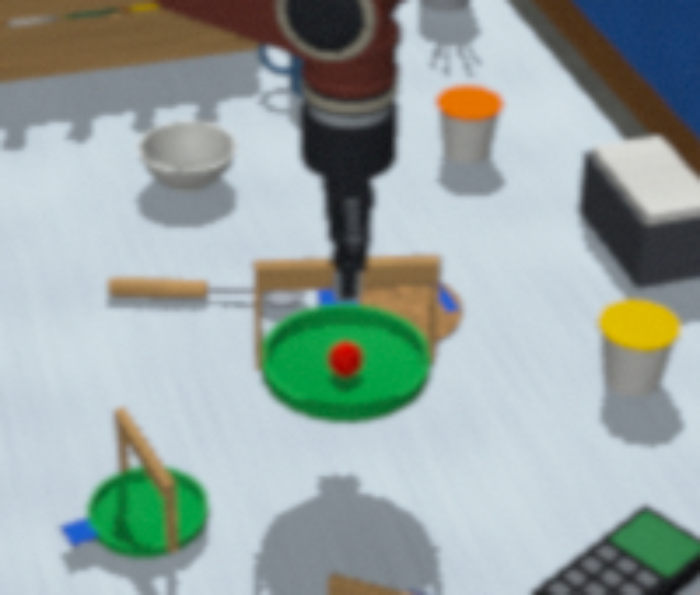

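Run:
```python
from h import *
z=np.load('top0.npz');
for n,(p,W,box) in {'top':(z['p'],pts('top',z['d']),(155,212,305,362)),'w1':(np.load('w1.npz')['p'],np.load('w1.npz')['W'],(165,265,425,535))}.items():
    hsv=cv2.cvtColor(p,cv2.COLOR_RGB2HSV).astype(int); H,S=hsv[...,0],hsv[...,1]
    k=np.zeros(H.shape,bool); k[box[0]:box[1],box[2]:box[3]]=1; k&=(abs(W[...,2])<.012)&(np.hypot(W[...,0]-.589,W[...,1]+.04)<.08)
    bl=k&(H>100)&(H<130)&(S>110); ck=k&(((H>5)&(H<25)&(S>50))|bl)
    P=(W[ck][:,:2]*1000).astype(np.float32); e=cv2.fitEllipse(cv2.convexHull(P)); b=(W[bl][:,:2]*1000).astype(np.float32); v=b.mean(0)-np.array(e[0])
    dd=np.linalg.svd(b-b.mean(0),full_matrices=False)[2][0]
    print(n,e,'bar',len(b),b.mean(0),np.degrees(np.arctan2(v[1],v[0])),'bar axis',np.degrees(np.arctan2(dd[1],dd[0])),cv2.minAreaRect(b))
```

```text
top ((589.8425903320312, -39.83860397338867), (126.14806365966797, 127.14269256591797), 160.81927490234375) bar 54 [639.5942   -33.993454] 6.700774445802342 bar axis -85.775955 ((638.8914184570312, -35.68217468261719), (10.858814239501953, 44.14804458618164), 1.9811903238296509)
w1 ((590.4226684570312, -42.143714904785156), (127.62570190429688, 131.62205505371094), 139.01406860351562) bar 238 [640.0321  -38.19607] 4.549692924003375 bar axis -85.5702 ((640.4291381835938, -38.348304748535156), (14.317608833312988, 48.965065002441406), 2.224428653717041)
```

jog_arm(
  deltas=[
    [0,0,0,-0.03,0.1,0,0],
    [0,0,0,-0.06,0.2,0,0],
    [0,0,0,-0.09,0.3,0,0],
    [0,0,0,-0.09,0.3,0,0],
    [0,0,0,-0.12,0.4,0,0],
    [0,0,0,-0.155,0.5,0,0],
    [0,0,0,-0.185,0.6,0,0],
    [0,0,0,-0.22,0.7,0,0],
    [0,0,0,-0.23,0.75,0,0],
    [0,0,0,-0.23,0.75,0,0],
    [0,0,0,-0.23,0.75,0,0],
    [0,0,0,-0.23,0.75,0,0],
  ],
)

```text
t: 9.27
tool_pos: [0.5016, -0.196, 0.2143]
tool_rot: [-0.343, -3.123, -0.0]
contact_force: [-0.7, -0.7, -3.4]
opening: 0.0135
```

jog_arm(
  deltas=[
    [0,0,0,-0.23,0.75,0,0],
    [0,0,0,-0.23,0.75,0,0],
    [0,0,0,-0.23,0.75,0,0],
    [0,0,0,-0.23,0.75,0,0],
    [0,0,0,-0.23,0.75,0,0],
    [0,0,0,-0.23,0.75,0,0],
    [0,0,0,-0.23,0.75,0,0],
    [0,0,0,-0.23,0.75,0,0],
    [0,0,0,-0.23,0.75,0,0],
    [0,0,0,-0.23,0.75,0,0],
    [0,0,0,-0.23,0.75,0,0],
    [0,0,0,-0.23,0.75,0,0],
  ],
)

```text
t: 10.27
tool_pos: [0.548, -0.1144, 0.2143]
tool_rot: [0.343, 3.123, -0.0]
contact_force: [0.7, 0.4, -3.0]
opening: 0.0138
```

jog_arm(
  deltas=[
    [0,0,0,-0.23,0.75,0,0],
    [0,0,0,-0.23,0.75,0,0],
    [0,0,0,-0.23,0.75,0,0],
    [0,0,0,-0.23,0.75,0,0],
    [0,0,0,-0.23,0.75,0,0],
    [0,0,0,-0.23,0.75,0,0],
    [0,0,0,-0.23,0.75,0,0],
    [0,0,0,-0.22,0.7,0,0],
    [0,0,0,-0.185,0.6,0,0],
    [0,0,0,-0.155,0.5,0,0],
    [0,0,0,-0.12,0.4,0,0],
    [0,0,0,-0.09,0.3,0,0],
  ],
)

```text
t: 11.27
tool_pos: [0.5879, -0.0441, 0.2142]
tool_rot: [-0.343, -3.123, 0.0]
contact_force: [0.0, 0.2, -2.5]
opening: 0.0137
```

jog_arm(
  deltas=[
    [0,0,0,-0.06,0.2,0,0],
    [0,0,0,-0.03,0.1,0,0],
    [0,0,0,0,0,0,0],
    [0,0,0.01,0,0,0,0],
    [0,0,0.02,0,0,0,0],
    [0,0,0.03,0,0,0,0],
    [0,0,0.04,0,0,0,0],
    [0,0,0.05,0,0,0,0],
    [0,0,0.05,0,0,0,0],
    [0,0,0.05,0,0,0,0],
    [0,0,0.05,0,0,0,0],
    [0,0,0.05,0,0,0,0],
  ],
)

```text
t: 12.27
tool_pos: [0.5891, -0.042, 0.2143]
tool_rot: [-0.887, -3.014, 0.0]
contact_force: [-1.3, -0.3, -2.9]
opening: 0.0136
```

jog_arm(
  deltas=[
    [0,0,0.05,0,0,0,0],
    [0,0,0.05,0,0,0,0],
    [0,0,0.05,0,0,0,0],
    [0,0,0.05,0,0,0,0],
    [0,0,0.05,0,0,0,0],
    [0,0,0.05,0,0,0,0],
    [0,0,0.05,0,0,0,0],
    [0,0,0.05,0,0,0,0],
    [0,0,0.05,0,0,0,0],
    [0,0,0.05,0,0,0,0],
    [0,0,0.05,0,0,0,0],
    [0,0,0.05,0,0,0,0],
  ],
)

```text
t: 13.27
tool_pos: [0.5891, -0.042, 0.2143]
tool_rot: [1.738, 2.617, -0.0]
contact_force: [-0.0, -0.6, -3.4]
opening: 0.0136
```

jog_arm(
  deltas=[
    [0,0,0.05,0,0,0,0],
    [0,0,0.05,0,0,0,0],
    [0,0,0.05,0,0,0,0],
    [0,0,0.05,0,0,0,0],
    [0,0,0.05,0,0,0,0],
    [0,0,0.03,0,0,0,0],
    [0,0,0.02,0,0,0,0],
    [0,0,0.01,0,0,0,0],
    [0,0,0,0,0,0,0],
    [0,0,0,0,0,0,0],
    [0,0,0,0,0,0,0],
    [0,0,0,0,0,0,0],
  ],
)

```text
t: 14.27
tool_pos: [0.5892, -0.0418, 0.2143]
tool_rot: [-2.117, -2.321, 0.0]
contact_force: [0.1, 0.4, -2.2]
opening: 0.0136
```

Run:
```python
from h import *
o=ctrl.get_obs(); R=cv2.Rodrigues(o['tool_rot'])[0]; print(o['t'],o['tool_pos'],np.degrees(np.arctan2(R[1,1],R[0,1])),o['opening'],o['contact_force'],abs(o['dq']).max())
p,d=vision.get_image('side'); t,_=vision.get_image('top')
a=cv2.resize(p[110:270,250:450,::-1],None,fx=2,fy=2,interpolation=cv2.INTER_CUBIC); b=cv2.resize(t[60:260,220:420,::-1],(320,320)); cv2.imwrite('pics/f.png',np.hstack([a,b]))
W=pts('top',_); hsv=cv2.cvtColor(t,cv2.COLOR_RGB2HSV).astype(int); H,S=hsv[...,0],hsv[...,1]
k=(np.hypot(W[...,0]-.59,W[...,1]+.042)<.13)&(W[...,2]>.09)&(W[...,2]<.16); bl=k&(H>100)&(H<130)&(S>110)
m=W[bl].mean(0); v=m-o['tool_pos']; print('tab',bl.sum(),m,np.degrees(np.arctan2(v[1],v[0])))
W=pts('side',d); hsv=cv2.cvtColor(p,cv2.COLOR_RGB2HSV).astype(int); H,S=hsv[...,0],hsv[...,1]
k=(np.hypot(W[...,0]-.59,W[...,1]+.042)<.1)&(W[...,2]>.08)&(W[...,2]<.2)
r=k&((H<5)|(H>174))&(S>150)
if r.sum(): print('ball surf',r.sum(),W[r].mean(0))
g=k&(H>45)&(H<80)&(S>120); A=W[g]; A=A[A[:,2]>0]; print('green',A.min(0),A.max(0))
```

```text
14.2667 [ 0.58918662 -0.04183767  0.21426532] 5.277309528956553 0.01362383213651228 [ 0.08132565  0.4450681  -2.19135757] 0.0015010804110226253
tab 0 [nan nan nan] nan
ball surf 30 [ 0.58911297 -0.05318768  0.12679241]
green [ 0.52067667 -0.12294504  0.1016151 ] [0.65942943 0.02439566 0.18237788]<stdin>:7: RuntimeWarning: Mean of empty slice.
  ret = um.true_divide(
```

View pics/f.png

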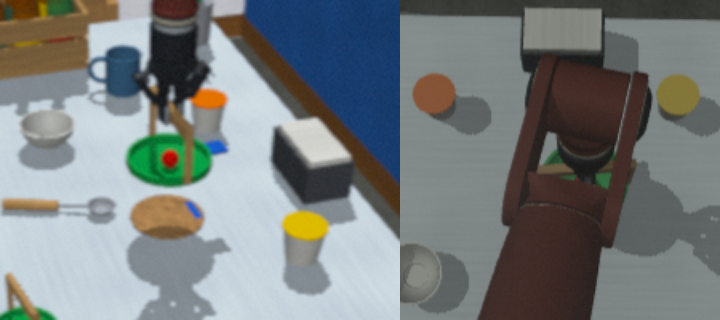

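```bash
python3 -c "
from station import ctrl
ctrl.finish_job()"
```

```text
the job is handed in; nothing more can be done
```

I picked up the large green dish by the middle of its bridge handle with a 25 N grip. I lifted it about 10 cm, carried it over the mat and turned it 73°, the turn needed to match the measured bar direction. I then handed the job in at about 14 s with the dish still held; no verdict is reported.

**Last checks, just before handing in:**
- **Position:** the tool was at (0.589, -0.042) m, against the mat centre measured at (0.590, -0.042).
- **Height:** the dish's underside was about 10 cm above the counter, so about 10 cm above the mat.
- **Direction:** the tab, taken from the gripper's heading, was at about 5.3°, against 4.3–4.5° for the mat's bar. The side picture also showed the tab pointing the bar's way.
- **Ball:** within a few mm of the middle of the dish.
- **Steadiness:** the arm was at rest, with the fingers 13.6 mm apart on the bar and a steady load of 2–3 N. The dish looked level in the side picture, but I did not measure its tilt.

**Checks that failed or disagreed:**
- The final check of the tab from the top camera failed because the arm hid the dish.
- The top and wrist cameras disagreed by about 2–4 mm sideways. I used the wrist camera for the grasp.
- My first reading of the bar's direction was -0.2°, from only a few pixels. I replaced it with the 4.3–4.5° that the bar's axis gave in both cameras; the line from the mat's centre to the bar gave 4.5° and 6.7°.
- I did not measure the bystanders again at the end. They looked unmoved in the pictures.

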